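Trace the drying crack of a tree slice

ROBOT

A 6-joint arm with a two-finger parallel gripper is mounted at the origin on the work surface. World frame = base frame: x ahead of the robot, y to its left, z up, the work surface at z = 0. Lengths are in m, angles in rad, forces in N, time in s.
With the tool pointing down it reaches from about 0.3 to 0.875 m from the base axis. Payload 6.4 kg.
Tool frame: the origin (TCP) lies between the finger pads; the fingertips stand 25 mm ahead of it and the grasp point (between the pads) lies 6 mm ahead of it; z points along the fingers, y is the line along which they close (so a half turn about z gives the same grasp; the last joint's range is limited). The gripper opens to 85 mm and grips with 20 to 120 N. Pads are 22 mm wide; open, the fingers measure 114 mm over their backs; the gripper's body (76 mm by 85 mm) begins 54 mm behind the grasp point. The pads swing forward as they close: fully open they stand 13 mm farther back than shut.
Start: joints at [-1.455, 0.181, 1.607, -0, 1.354, -0.206], TCP at [0.182, -0.545, 0.256] pointing down, gripper open.
Joint ranges: [-2.99, 2.99], [-0.89, 2.07], [0.3, 2.58], [-1.14, 4.28], [0, 2.63], [-3.12, 3.12]. Speed limits (rad/s): [2.57, 2.57, 3.01, 3.14, 3.14, 3.14].

INTERFACE

Orientations are given as a unit quaternion [w, x, y, z].
In Python, from bench import ctrl gives the robot as it stands.
- The arm moves only by the tool servo_tool, never from a script. Its argument "series" is text: rows parted by semicolons, each of 7 numbers parted by spaces: the gripper command: -1 is fully open, 1 is shut, values between are in proportion, then the shift along the tool's x, y, z in m, then the turn, a rotation vector about the tool's x, y, z in degrees. A call has 1 to 12 rows; each row is the pose to reach, as a shift and turn from the pose commanded when the call began, along the tool's axes at that moment; what a row does not reach only later rows make up. A row lasts 1/12 s, in which the tool goes at most 41.7 mm and 7.16 degrees, less where a joint would pass 70% of its speed; a pose out of reach is approached as far as the arm can. A call with a gripper value outside its range is refused whole. The fingers move at their own pace and stop on an object; the grip force is fixed at half the most. Time passes only in rows, so rows that repeat a pose let the fingers close. It gives the time, the measured TCP pose, the force, the opening and the grip force at its end, in the units of the state.
- ctrl.get_obs(): the state, without advancing time (a new reading comes with each control period).
- ctrl.camera(name): name is "scene" or "side" or "wrist"; returns a dict with "img" (400x640x3 uint8, red, green, blue), "z_map" (400x640 float32, m along the optical axis (not along the pixel's ray), 0 where there is no reading), "fovy" (degrees; the focal length in pixels is half the picture's height over the tangent of half this angle, whatever the lens; pixels are square), "cx", "cy" (the principal point, pixels), "extrinsics" (4x4, takes a point from camera to world coordinates); the wrist camera has in their place "T_tool_cam" (4x4, takes a point from camera to tool coordinates, whose origin is the TCP and whose axes are the flange's). Camera axes: x right, y down, z forward; pixel columns grow to the right and rows downward; lengths in m; the calibration is good to about 2 mm. A picture is of the moment at which its call begins: read the wrist's pose just before it.
- ctrl.hand_in(): hands the job in; it is judged then, once.
The state is a dict: "time_s": time; "q": joint angles; "dq": joint speeds; "joint_efforts": joint torques, N m; "eef_pos": TCP position; "eef_rot": TCP orientation; "wrist_force": force on the tool from outside, world axes, zero at the start; "torque": the same for the moment, N m; "opening": opening from 0.0 (shut) to 1.0 (fully open); "grasp_force": force on a finger pad.
Only numpy, scipy, OpenCV 4.12 (cv2) and the standard library are available. Lean on these libraries where they do the work, as an engineer would, in place of code of your own. Each camera call takes 0.05 s, during which the arm holds its last target. There are 200 camera calls.

TASK

Show the visitors the drying crack in the big sawn tree slice: with the two fingertips closed together and pointing down, slowly trace along it from its open end at the bark, round the bend by the knot, to the pith in the middle, keeping the fingertips just above the wood, within a centimetre, all the way. Finish with the fingertips resting lightly on the pith: the program ends while they still touch it. Only touch, do not press hard: the slice, the loupe standing on it and the things round it stay where they are.

Things in the scene. Friction and masses are not known exactly. Their poses are not given: they have to be found in the camera images.
- slice: Sawn tree slice lying flat and loose: 250 mm across, 34 mm thick, 1 kg, dark bark, ringed top. Origin: middle of its underside, below the pith; z up. A drying crack, an open gap 9 mm wide narrowing to 3, runs in its top from the bark at its own +x to the pith, bowed 25 mm to +y round a knot. Points crack_0..4 and the pith follow it in steps of 24 mm; straight legs between them stay within 5 mm of it.
- crack_0 (a point): Start of the crack: its wide open end, some 13 mm inside the bark's inner edge. Its position is on the upper face of the wood, in the middle of the crack.
- crack_1 (a point): Second point of the crack, about a fifth of the way to the pith. Its position is on the upper face of the wood, in the middle of the crack.
- crack_2 (a point): Third point of the crack, in the bend beside the knot. Its position is on the upper face of the wood, in the middle of the crack.
- crack_3 (a point): Fourth point of the crack, beyond the knot. Its position is on the upper face of the wood, in the middle of the crack.
- crack_4 (a point): Fifth point of the crack, the last before the pith. Its position is on the upper face of the wood, in the middle of the crack.
- pith: The pith, where the crack ends: a dark round spot 16 mm across in the middle of the slice, standing 2.5 mm above the wood around it (36.5 mm above the table). It is spongy: it gives up to 2 mm under a fingertip, 4 N per mm, and springs back; the wood is hard. Origin: the centre of its upper face.
- loupe: A round stand magnifier, 38 mm across and 30 mm high, black with a clear foot, standing loose on the slice some 60 to 80 mm from the pith on the side away from the crack. Leave it alone. Origin: the centre of its underside.
- petri_dish: A closed flat clear petri dish, 93 mm across, 17 mm high, loose on the table by the slice. Leave it alone. Origin: the centre of its underside.
- birch_log: A short white birch log standing on end, 58 mm across, 95 mm high, loose on the table by the slice. Leave it alone. Origin: the centre of its underside.
- bottle: A small brown bottle with a white cap, 44 mm across, 110 mm high, standing loose on the table by the slice. Leave it alone. Origin: the centre of its underside.

How it is judged:
On the way, in this order (a step that is already met when the one before it is completed fails the run):
1. the fingertips pass over the crack at the crack's open end, just inside the bark (within 10 mm to the side, within about 15 mm of the wood) (horizontal distance between the grasp point and crack_0 below 0.01 m and z of the grasp point in the frame of slice below 0.07 m and (angle between the grasp point's own z axis and vertical below 0.45 rad or angle between the grasp point's own z axis and vertical above 2.69 rad)), for 0.06 s.
2. the fingertips pass over the crack a fifth of the way along (within 10 mm to the side, within about 15 mm of the wood) (horizontal distance between the grasp point and crack_1 below 0.01 m and z of the grasp point in the frame of slice below 0.07 m and (angle between the grasp point's own z axis and vertical below 0.45 rad or angle between the grasp point's own z axis and vertical above 2.69 rad)), for 0.06 s.
3. the fingertips pass over the crack two fifths of the way along (within 10 mm to the side, within about 15 mm of the wood) (horizontal distance between the grasp point and crack_2 below 0.01 m and z of the grasp point in the frame of slice below 0.07 m and (angle between the grasp point's own z axis and vertical below 0.45 rad or angle between the grasp point's own z axis and vertical above 2.69 rad)), for 0.06 s.
4. the fingertips pass over the crack three fifths of the way along (within 10 mm to the side, within about 15 mm of the wood) (horizontal distance between the grasp point and crack_3 below 0.01 m and z of the grasp point in the frame of slice below 0.07 m and (angle between the grasp point's own z axis and vertical below 0.45 rad or angle between the grasp point's own z axis and vertical above 2.69 rad)), for 0.06 s.
5. the fingertips pass over the crack four fifths of the way along (within 10 mm to the side, within about 15 mm of the wood) (horizontal distance between the grasp point and crack_4 below 0.01 m and z of the grasp point in the frame of slice below 0.07 m and (angle between the grasp point's own z axis and vertical below 0.45 rad or angle between the grasp point's own z axis and vertical above 2.69 rad)), for 0.06 s.
At the end, for the whole second after the job is handed in: Crack points 0 to 4 passed in order (10 mm to the side, fingertips within 15 mm of the wood, pointing down within 25 degrees, slower than 0.2 m/s). At the end the fingertips press the pith (0.3 to 25 N), within 10 mm of its centre; slice moved under 10 mm, other things under 12 mm (contact force between the fingers and pith above 0.3 N and contact force between the fingers and slice below 25 N and horizontal distance between the grasp point and pith below 0.01 m and (angle between the grasp point's own z axis and vertical below 0.45 rad or angle between the grasp point's own z axis and vertical above 2.69 rad) and distance of slice from where it was at the start of the episode below 0.01 m and linear speed of slice below 0.02 m/s and distance of each of loupe, petri_dish, birch_log, bottle from where it was at the start of the episode below 0.012 m); the arm keeps its last pose, push and grip.
It fails at once if the slice is pressed harder than 40 N (contact force between the fingers and slice above 40 N).
It fails at once if the slice is shifted by more than 10 mm, tipped or lifted (distance of slice from where it was at the start of the episode above 0.01 m or angle between slice's own z axis and vertical above 0.08 rad).
It fails at once if the loupe on the slice is moved by more than 12 mm or tipped over (distance of loupe from where it was at the start of the episode above 0.012 m or angle between loupe's own z axis and vertical above 0.3 rad).
It fails at once if the petri dish, the birch log or the bottle is moved by more than 12 mm or tipped over (distance of any of petri_dish, birch_log, bottle from where it was at the start of the episode above 0.012 m or angle between any of petri_dish, birch_log, bottle's own z axis and vertical above 0.3 rad).
It also fails if it takes over 35 s, if anything falls off the work surface, if the arm or the gripper's body presses on something with over 40 N, if the wrist force passes 120 N, or if a joint passes its speed limit or range.

## Working session

There is one attempt and no reset: what is moved stays moved. The work goes in short steps, Python scripts to look and compute and a tool call to move; the robot and the scene stay as the last step left them, time stands still between calls to the robot, and variables do not carry over. Pictures are saved under pics/ and viewed, at most 10 in all, crops included, and the job is handed in when it is done.

Besides the shell and the picture viewer there is one more tool, called after "Emit:" as name(argument=value, ...) on one line, values as JSON. servo_tool: Moves the arm, as the interface text tells. Its arguments: {"type":"object","properties":{"series":{"type":"string"}},"required":["series"]}

```bash
mkdir -p pics
cat > h.py <<'E'
import numpy as np, cv2
from scipy.spatial.transform import Rotation as R
from bench import ctrl
def T_tool(o):
    T=np.eye(4); w,x,y,z=o['eef_rot']; T[:3,:3]=R.from_quat([x,y,z,w]).as_matrix(); T[:3,3]=o['eef_pos']; return T
def cam(n):
    o=ctrl.get_obs(); c=ctrl.camera(n)
    c['T']=T_tool(o)@c['T_tool_cam'] if n=='wrist' else np.array(c['extrinsics'])
    c['f']=200/np.tan(np.radians(c['fovy'])/2); return c
def onplane(c,uv,z):
    uv=np.atleast_2d(uv).astype(float)
    d=np.c_[(uv[:,0]-c['cx'])/c['f'],(uv[:,1]-c['cy'])/c['f'],np.ones(len(uv))]@c['T'][:3,:3].T
    p=c['T'][:3,3]; return p+d*((z-p[2])/d[:,2])[:,None]
def proj(c,P):
    P=np.atleast_2d(P); q=(P-c['T'][:3,3])@c['T'][:3,:3]
    return np.c_[c['cx']+c['f']*q[:,0]/q[:,2],c['cy']+c['f']*q[:,1]/q[:,2]]
E
python3 - <<'E'
from h import *
import pickle
o=ctrl.get_obs(); print(o)
for n in ['scene','side','wrist']:
    c=cam(n); pickle.dump(c,open(n+'.pkl','wb')); cv2.imwrite(f'pics/{n}0.png',c['img'][...,::-1]); print(n,c['T'].round(3).tolist(),c['f'])
E
```

```text
{'time_s': 0.0, 'q': array([-1.45533695e+00,  1.81534406e-01,  1.60802524e+00, -1.21850472e-05,
        1.35378581e+00, -2.06325450e-01]), 'dq': array([ 5.62747430e-04,  6.87324564e-04, -3.56014688e-04,  2.11552184e-04,
       -5.58613206e-05, -2.26033768e-03]), 'joint_efforts': array([-1.09778768e-03, -4.44867039e+01, -3.51337624e+01, -3.48129824e-04,
        9.07418726e-03, -5.02230876e-05]), 'eef_pos': array([ 0.18178848, -0.54496512,  0.25537952]), 'eef_rot': array([-8.75763954e-04,  9.87084123e-01,  1.60200396e-01,  3.38613965e-05]), 'wrist_force': array([-0.0304284 ,  0.45624079, -0.29724483]), 'torque': array([-0.01851419,  0.02316665,  0.04454479]), 'grasp_force': 0.0, 'opening': 1.0012267754840798}
scene [[-0.721, 0.57, -0.394, 0.985], [0.693, 0.591, -0.414, 0.431], [-0.003, -0.571, -0.821, 0.922], [0.0, 0.0, 0.0, 1.0]] 475.2124293169953
side [[-0.934, -0.253, 0.251, 0.333], [-0.356, 0.698, -0.621, 0.591], [-0.019, -0.67, -0.742, 0.796], [0.0, 0.0, 0.0, 1.0]] 508.0887327789996
wrist [[0.317, -0.902, -0.295, 0.257], [-0.948, -0.302, -0.097, -0.519], [-0.002, 0.31, -0.951, 0.373], [0.0, 0.0, 0.0, 1.0]] 317.59781772341415
```

View pics/scene0.png

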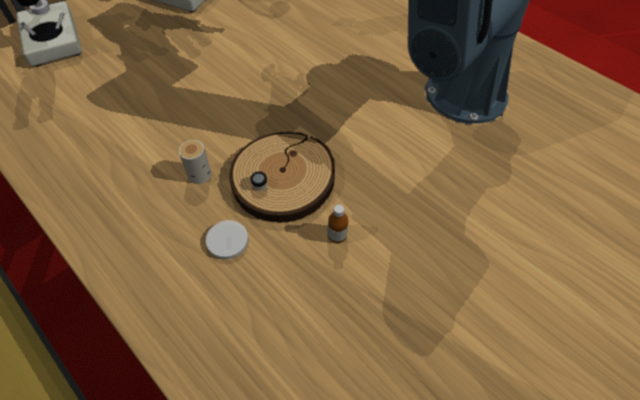

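View pics/side0.png

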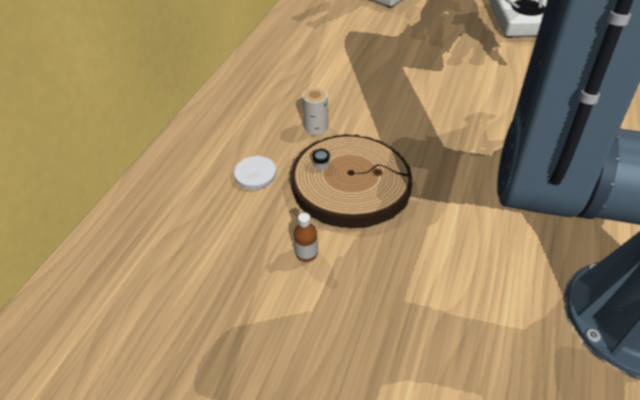

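The scene view shows the slice around (283,172) with its pith at about (282,169). The crack runs to the bark near (308,135), the loupe is at (259,179), the log at (196,160), the dish at (227,240) and the bottle at (338,225). In the side view the pith is at (351,172) and the crack runs to (408,174).

Run:
```python
from h import *
import pickle
s=pickle.load(open('scene.pkl','rb'));d=pickle.load(open('side.pkl','rb'))
print('pith',onplane(s,(282,169),.0365),onplane(d,(351,172),.0365))
print('end',onplane(s,(308,136),.034),onplane(d,(408,174),.034))
print('loupe top',onplane(s,(259,178),.064),onplane(d,(321,156),.064))
print('log top',onplane(s,(193,148),.095),onplane(d,(316,96),.095))
print('bottle top',onplane(s,(339,210),.11),onplane(d,(304,217),.11))
print('dish',onplane(s,(227,238),.017),onplane(d,(255,171),.017))
```

```text
pith [[ 0.56223318 -0.13233583  0.0365    ]] [[ 0.56026474 -0.13242182  0.0365    ]]
end [[ 0.44455049 -0.1675369   0.034     ]] [[ 0.44664425 -0.16964998  0.034     ]]
loupe top [[ 0.63009381 -0.13159947  0.064     ]] [[ 0.62631002 -0.12976953  0.064     ]]
log top [[ 0.69635239 -0.28260377  0.095     ]] [[ 0.69551575 -0.28026497  0.095     ]]
bottle top [[0.58409865 0.07542164 0.11      ]] [[0.58006049 0.07143845 0.11      ]]
dish [[ 0.76727499 -0.08414948  0.017     ]] [[ 0.7633675 -0.0833142  0.017    ]]
```

Emit:
servo_tool(series="1 0.03 -0.019 0; 1 0.065 -0.04 0; 1 0.1 -0.062 0; 1 0.135 -0.084 0; 1 0.17 -0.106 0; 1 0.205 -0.127 0; 1 0.24 -0.149 0; 1 0.275 -0.171 0; 1 0.31 -0.193 0; 1 0.34 -0.211 0; 1 0.36 -0.224 0; 1 0.37 -0.23 0")

```text
$.series[0]: bad value
```

Rows need all 7 numbers.

Emit:
servo_tool(series="1 0.03 -0.019 0 0 0 0; 1 0.065 -0.04 0 0 0 0; 1 0.1 -0.062 0 0 0 0; 1 0.135 -0.084 0 0 0 0; 1 0.17 -0.106 0 0 0 0; 1 0.205 -0.127 0 0 0 0; 1 0.24 -0.149 0 0 0 0; 1 0.275 -0.171 0 0 0 0; 1 0.31 -0.193 0 0 0 0; 1 0.34 -0.211 0 0 0 0; 1 0.36 -0.224 0 0 0 0; 1 0.37 -0.23 0 0 0 0")

```text
time_s: 1.15
eef_pos: [0.4615, -0.2075, 0.2561]
eef_rot: [-0.0, 0.987, 0.162, 0.0]
wrist_force: [0.2, 0.2, 0.4]
opening: -0.001
grasp_force: 0.0
```

Run:
```python
from h import *
import pickle
for i in range(3): c=cam('wrist')
o=ctrl.get_obs(); print(o['eef_pos'],o['eef_rot'],o['q'],o['opening'],o['wrist_force'])
pickle.dump(c,open('wrist1.pkl','wb')); cv2.imwrite('pics/wrist1.png',c['img'][...,::-1])
print(proj(c,[[.561,-.132,.0365],[.446,-.1685,.034]]))
```

```text
[ 0.46010256 -0.21011093  0.2560465 ] [ 1.63098190e-05  9.86939638e-01  1.61090050e-01 -3.83961131e-04] [-6.63082783e-01  2.51794821e-02  1.77763608e+00 -6.02217321e-04
  1.33927432e+00  5.84261793e-01] 0.0013887332196144853 [-1.05792069 -1.72671794 -0.17271543]
[[277.00199922  48.61332805]
 [279.69752829 169.2693397 ]]
```

View pics/wrist1.png

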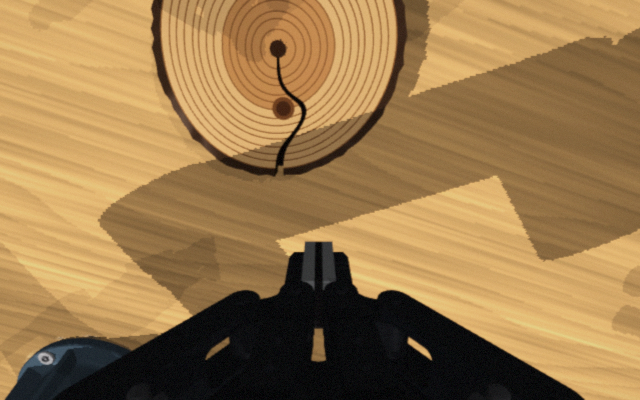

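The wrist view shows the pith at (278,48), the knot at (283,108), the crack's bend at about (303,110) and its open end near (280,168). The closed fingertips are at (319,242).

Run:
```python
from h import *
import pickle
c=pickle.load(open('wrist1.pkl','rb'))
g=cv2.cvtColor(c['img'],cv2.COLOR_RGB2GRAY)
m=(g<60).astype(np.uint8)
n,l,st,ce=cv2.connectedComponentsWithStats(m[30:185,240:340])
i=l[48-30,278-240]; print(st[i],i)
pts=[]
k=(l==i)
for v in range(40,178,4):
    u=np.where(k[v-30])[0]+240
    if len(u):
        # rightmost run
        r=np.split(u,np.where(np.diff(u)>1)[0]+1)
        P=[onplane(c,(x.mean(),v),.034)[0] for x in r]
        print(v,[(x[0],x[-1]) for x in r],[p[:2].round(4).tolist() for p in P])
print(onplane(c,(278,48),.0365), onplane(c,(319,242),.0365))
# round trip of fingertips
print(proj(c,[ctrl.get_obs()['eef_pos']+np.array([0,0,-.025])]))
# bark outline fit: dark contour around the slice
z=c['z_map']; vv,uu=np.mgrid[:400,:640]
d=np.stack([(uu-c['cx'])/c['f'],(vv-c['cy'])/c['f'],np.ones_like(uu)],-1)*z[...,None]
W=d@c['T'][:3,:3].T+c['T'][:3,3]
s=(W[...,2]>.02)&(W[...,2]<.05)&(z>0)&(vv<190)
print('wood z',np.median(W[...,2][s]))
co=max(cv2.findContours(s.astype(np.uint8),0,1)[0],key=cv2.contourArea)[:,0]
co=co[co[:,1]>3]; p=onplane(c,co,.034)[:,:2]
A=np.c_[2*p,np.ones(len(p))]; x=np.linalg.lstsq(A,(p**2).sum(1),rcond=None)[0]; print('circle',x[:2],np.sqrt(x[2]+x[:2]@x[:2]))
```

```text
[  0  11  66 135 973] 1
44 [(np.int64(271), np.int64(283))] [[0.5651, -0.1305]]
48 [(np.int64(270), np.int64(285))] [[0.5619, -0.1319]]
52 [(np.int64(271), np.int64(284))] [[0.5584, -0.1329]]
56 [(np.int64(276), np.int64(281))] [[0.5553, -0.1349]]
60 [(np.int64(277), np.int64(278))] [[0.5515, -0.135]]
64 [(np.int64(277), np.int64(278))] [[0.5479, -0.136]]
68 [(np.int64(277), np.int64(279))] [[0.5446, -0.1375]]
72 [(np.int64(278), np.int64(279))] [[0.5412, -0.1391]]
76 [(np.int64(278), np.int64(280))] [[0.5377, -0.1406]]
80 [(np.int64(279), np.int64(281))] [[0.5344, -0.1426]]
84 [(np.int64(280), np.int64(283))] [[0.5313, -0.1451]]
88 [(np.int64(282), np.int64(285))] [[0.5282, -0.1482]]
92 [(np.int64(286), np.int64(289))] [[0.5258, -0.1531]]
96 [(np.int64(290), np.int64(294))] [[0.5236, -0.1586]]
100 [(np.int64(294), np.int64(299))] [[0.5213, -0.1641]]
104 [(np.int64(299), np.int64(303))] [[0.519, -0.1697]]
108 [(np.int64(301), np.int64(305))] [[0.5159, -0.1729]]
112 [(np.int64(302), np.int64(305))] [[0.5123, -0.1746]]
116 [(np.int64(302), np.int64(304))] [[0.5083, -0.1753]]
120 [(np.i
[... 327 characters left out ...]
78]]
144 [(np.int64(283), np.int64(288))] [[0.4746, -0.1665]]
148 [(np.int64(280), np.int64(286))] [[0.4696, -0.1652]]
152 [(np.int64(279), np.int64(284))] [[0.4649, -0.1649]]
156 [(np.int64(277), np.int64(283))] [[0.4602, -0.1646]]
160 [(np.int64(276), np.int64(283))] [[0.4558, -0.1654]]
164 [(np.int64(240), np.int64(248)), (np.int64(276), np.int64(282))] [[0.4392, -0.1299], [0.4514, -0.1661]]
168 [(np.int64(240), np.int64(277))] [[0.4399, -0.1461]]
172 [(np.int64(249), np.int64(276))] [[0.437, -0.1515]]
[[ 0.56183225 -0.13276433  0.0365    ]] [[ 0.37749428 -0.23718623  0.0365    ]]
[[321.46509029 259.76534358]]
wood z 0.03418524689020641
circle [ 0.55088456 -0.13337771] 0.10416973057773751
```

Emit:
servo_tool(series="1 0.005 -0.014 0.01 0 0 0; 1 0.01 -0.028 0.03 0 0 0; 1 0.015 -0.043 0.05 0 0 0; 1 0.015 -0.043 0.07 0 0 0; 1 0.015 -0.043 0.09 0 0 0; 1 0.015 -0.043 0.11 0 0 0; 1 0.015 -0.043 0.13 0 0 0; 1 0.015 -0.043 0.145 0 0 0; 1 0.015 -0.043 0.158 0 0 0; 1 0.015 -0.043 0.166 0 0 0; 1 0.015 -0.043 0.17 0 0 0; 1 0.015 -0.043 0.17 0 0 0")

```text
time_s: 2.3
eef_pos: [0.4598, -0.1648, 0.0854]
eef_rot: [-0.001, 0.987, 0.16, -0.001]
wrist_force: [0.1, 0.2, 0.7]
opening: 0.001
grasp_force: 0.0
```

Run:
```python
from h import *
c=cam('side');c=cam('scene')
o=ctrl.get_obs(); T=T_tool(o); print(o['eef_pos'],T.round(4).tolist(),o['wrist_force'],o['time_s'])
cam_w=cam('wrist')
a=cv2.resize(cam_w['img'],(640,400)); b=cv2.resize(c['img'][110:210,220:380],(640,400),interpolation=2)
cv2.imwrite('pics/c2.png',cv2.resize(np.vstack([a,b]),(480,600))[...,::-1])
for p in [(.461,-.1646),(.485,-.170),(.508,-.175),(.5235,-.159),(.5385,-.1405),(.5615,-.1325)]:
    print((T[:3,:3].T@(np.array([*p,.065])-T[:3,3])).round(4))
```

```text
[ 0.46089504 -0.16519204  0.08673432] [[0.9489, 0.3157, 0.0005, 0.4609], [0.3157, -0.9489, -0.0004, -0.1652], [0.0004, 0.0005, -1.0, 0.0867], [0.0, 0.0, 0.0, 1.0]] [-0.02369851 -0.01849647  0.33766846] 2.4
[ 0.0003 -0.0005  0.0217]
[0.0213 0.0122 0.0217]
[0.0416 0.0242 0.0218]
[0.0613 0.0139 0.0218]
[0.0814 0.0011 0.0218]
[0.1058 0.0007 0.0218]
```

View pics/c2.png

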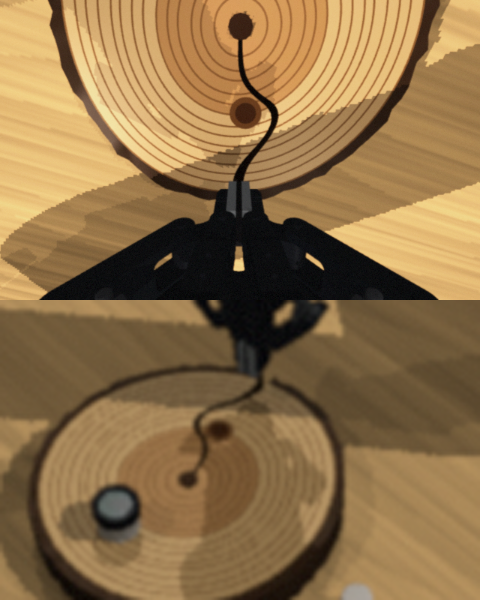

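The pith lies at about u=320 in the wrist frame, straight ahead of the tips. The tips stand over the crack's open end in both views. I'll descend and start tracing.

Emit:
servo_tool(series="1 0 0 0.007 0 0 0; 1 0 0 0.014 0 0 0; 1 0 0 0.018 0 0 0; 1 0 0 0.02 0 0 0; 1 0 0 0.02 0 0 0; 1 0 0 0.02 0 0 0; 1 0.003 0.002 0.02 0 0 0; 1 0.008 0.0045 0.02 0 0 0; 1 0.013 0.0075 0.02 0 0 0; 1 0.018 0.0105 0.02 0 0 0; 1 0.021 0.012 0.02 0 0 0; 1 0.021 0.012 0.02 0 0 0")

```text
time_s: 3.45
eef_pos: [0.4856, -0.1699, 0.0665]
eef_rot: [0.0, 0.987, 0.16, 0.0]
wrist_force: [-0.3, 0.1, -0.0]
opening: -0.004
grasp_force: 0.0
```

Run:
```python
from h import *
import time
zs=[]
for i in range(4):
    c=cam('side' if i<3 else 'wrist'); o=ctrl.get_obs(); zs.append(np.r_[o['eef_pos'],o['wrist_force']])
p=np.mean(zs,0); print(np.round(zs,4)); T=T_tool(o); T[:3,3]=p[:3]; c['T']=T@c['T_tool_cam']
g=cv2.cvtColor(c['img'],cv2.COLOR_RGB2GRAY)
print('proj pith',proj(c,[.5615,-.1325,.0365]))
u,v=proj(c,[.5615,-.1325,.0365])[0].astype(int)
n,l,st,ce=cv2.connectedComponentsWithStats(cv2.morphologyEx((g<60).astype(np.uint8),cv2.MORPH_OPEN,np.ones((9,9))))
for s,e in zip(st,ce): print(s,e,onplane(c,e,.0365).round(4))
for q in [(.485,-.170),(.508,-.175),(.5235,-.159),(.5385,-.1405),(.5615,-.1325)]:
    print((T[:3,:3].T@(np.array([*q,.065])-T[:3,3])).round(4))
cv2.imwrite('pics/w3.png',c['img'][...,::-1])
```

```text
[[ 0.4849 -0.1696  0.0663 -0.3164 -0.3841 -0.7865]
 [ 0.4845 -0.1694  0.0662 -0.7518  0.2042 -0.6108]
 [ 0.4843 -0.1693  0.0661  0.3494  0.5316 -0.1422]
 [ 0.4842 -0.1693  0.0661 -0.1787 -0.6998 -0.6174]]
proj pith [[295.74474321  80.14444932]]
[     0      0    640    400 208148] [317.22398005 173.211561  ] [[ 0.5248 -0.1546  0.0365]]
[ 11   0  19  44 686] [20.3483965  21.34548105] [[ 0.5472 -0.0174  0.0365]]
[ 545    0   42  128 2203] [568.74126192  61.19655016] [[ 0.6059 -0.2413  0.0365]]
[ 20  52  16  28 384] [27.5    66.8125] [[ 0.53   -0.0211  0.0365]]
[279  62  34  35 989] [295.36905966  79.30232558] [[ 0.5618 -0.1322  0.0365]]
[ 445  129  105  131 2238] [504.39588919 195.97453083] [[ 0.543  -0.245   0.0365]]
[291 186  29  29 700] [305.06714286 199.86714286] [[ 0.5101 -0.1532  0.0365]]
[343 196   9  15 135] [347. 203.] [[ 0.5151 -0.1733  0.0365]]
[314 242   9  41 369] [318. 262.] [[ 0.4795 -0.1702  0.0365]]
[   57   252   522   148 39942] [315.47438786 350.63399429] [[ 0.4238 -0.1872  0.0365]]
[407 271  18  14 206] [415.71359223 277.72330097] [[ 0.487  -0.2226  0.0365]]
[0.0003 0.0007 0.0012]
[0.0205 0.0128 0.0012]
[0.0403 0.0025 0.0012]
[ 0.0604 -0.0103  0.0012]
[ 0.0847 -0.0106  0.0011]
```

View pics/w3.png

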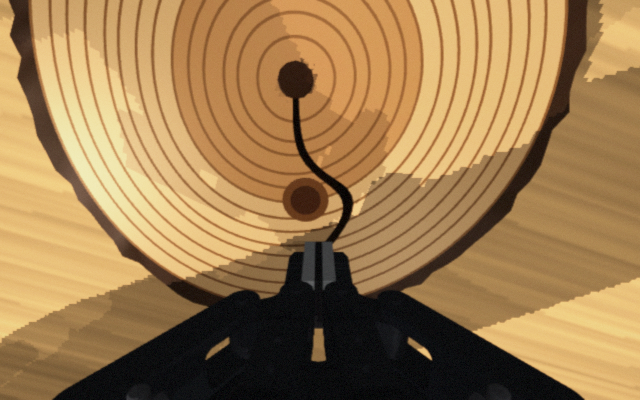

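The pith at (295,79) agrees with the earlier estimate to 0.5 mm, and the tips sit on the crack at about (318,262). I'll keep tracing to crack_3.

Emit:
servo_tool(series="1 0.004 0.0025 0.001 0 0 0; 1 0.009 0.0055 0.001 0 0 0; 1 0.014 0.009 0.001 0 0 0; 1 0.018 0.0115 0.001 0 0 0; 1 0.0205 0.0128 0.001 0 0 0; 1 0.023 0.0128 0.001 0 0 0; 1 0.0265 0.0125 0.001 0 0 0; 1 0.03 0.0115 0.001 0 0 0; 1 0.034 0.008 0.001 0 0 0; 1 0.038 0.0045 0.001 0 0 0; 1 0.0405 0.0025 0.001 0 0 0; 1 0.0405 0.0025 0.001 0 0 0")

```text
time_s: 4.65
eef_pos: [0.524, -0.1582, 0.0653]
eef_rot: [-0.0, 0.987, 0.161, 0.0]
wrist_force: [0.4, 0.4, 0.1]
opening: 0.001
grasp_force: 0.0
```

Emit:
servo_tool(series="1 0.004 -0.003 0 0 0 0; 1 0.008 -0.006 0 0 0 0; 1 0.012 -0.009 0 0 0 0; 1 0.016 -0.0115 0 0 0 0; 1 0.02 -0.0128 0 0 0 0; 1 0.025 -0.013 0 0 0 0; 1 0.03 -0.013 0 0 0 0; 1 0.035 -0.013 0 0 0 0; 1 0.039 -0.013 0 0 0 0; 1 0.042 -0.013 0 0 0 0; 1 0.0443 -0.013 0 0 0 0; 1 0.0443 -0.013 0 0 0 0")

```text
time_s: 5.65
eef_pos: [0.562, -0.1326, 0.0653]
eef_rot: [0.0, 0.987, 0.16, 0.0]
wrist_force: [-0.6, -0.5, -1.0]
opening: 0.0
grasp_force: 0.0
```

Run:
```python
from h import *
zs=[]
for i in range(6):
    c=cam('side' if i<5 else 'wrist'); o=ctrl.get_obs(); zs.append(np.r_[o['eef_pos'],o['wrist_force']])
print(np.round(zs,4)); T=T_tool(o); T[:3,3]=np.mean(zs[2:],0)[:3]
print((T[:3,:3].T@(np.array([.5618,-.1324,.0615])-T[:3,3])).round(4),o['time_s'])
```

```text
[[ 0.5618 -0.1327  0.0652 -0.3157  0.1459 -0.4684]
 [ 0.5615 -0.1327  0.0652 -0.649   0.5181  0.0941]
 [ 0.5614 -0.1327  0.0652 -0.768   0.1903 -0.1565]
 [ 0.5614 -0.1327  0.0652 -0.9172  0.0756  0.5733]
 [ 0.5614 -0.1327  0.0653  0.3393  0.768  -0.1093]
 [ 0.5614 -0.1328  0.0653 -0.211   0.0801  0.2464]]
[ 0.0005 -0.0002  0.0037] 5.95
```

Emit:
servo_tool(series="1 0 0 0.001 0 0 0; 1 0 0 0.002 0 0 0; 1 0 0 0.003 0 0 0; 1 0 0 0.0035 0 0 0; 1 0 0 0.004 0 0 0; 1 0 0 0.0045 0 0 0; 1 0 0 0.0045 0 0 0; 1 0 0 0.0045 0 0 0; 1 0 0 0.0045 0 0 0; 1 0 0 0.0045 0 0 0")

```text
time_s: 6.78
eef_pos: [0.5615, -0.1327, 0.0609]
eef_rot: [-0.0, 0.987, 0.16, -0.0]
wrist_force: [-2.5, -0.1, 2.2]
opening: 0.001
grasp_force: 1.4
```

```bash
cat > f.py <<'E'
from h import *
zs=[]
for i in range(8):
    c=ctrl.camera('side'); o=ctrl.get_obs(); zs.append(np.r_[o['eef_pos'],o['wrist_force']])
print(np.round(np.mean(zs,0),4),np.round(np.std(zs,0),4),o['time_s'])
E
python3 f.py
```

```text
[ 0.5615 -0.1327  0.0608 -2.2748  0.4065  3.1318] [0.     0.     0.     0.7454 0.4421 0.3404] 7.1833
```

The tips rest on the pith with a steady force of about 3 N and a 0.7 mm dent, which matches 4 N/mm. They are within 0.5 mm of its centre.

```bash
python3 -c "
from bench import ctrl
print(ctrl.hand_in())"
```

```text
the job is handed in; nothing more can be done
None
```

I traced the crack from the bark round the knot to the pith with the closed fingertips about 6 to 7 mm above the wood, and handed the job in at 7.2 s with them resting on the pith at about 3 N; no verdict came back, and I took no final picture to confirm nothing had shifted.

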